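# Start a wing nut on a shaker's tray stud and clamp the tube tray

## Task

The tube tray on the shaker is still floating loose. Set the red wing nut on the threaded stud in the middle of the tray, turn it gently backward (counterclockwise) until you feel it drop into the start of the thread, then run it on clockwise until it has pulled the tray fully down onto the platform: snug, without forcing the thread. Let go of the nut and leave the beaker and the screw-cap tube standing where they are.

Things in the scene. Friction and masses are not known exactly. Their poses are not given: they have to be found in the camera images.
- wing_nut: red plastic wing nut, about 70 g, standing mouth down on the bench; closed on top. Origin: centre of its underside, z up. Round skirt 38 mm across, 31 mm high. Inside the mouth, 4 mm up, are three small thread lugs 120 degrees apart, tips on a 23 mm circle; their angle cannot be seen
- wing (a point): middle of the nut's wing, 43 mm above the nut's origin, same axes: an upright plate 46 mm long (x), 12 mm thick (y), from 31 to 54 mm above the nut's underside, to be gripped across y from above, fingertips 2 mm or more clear of the skirt below. Plastic on steel, friction about 0.3
- stud: steel stud fixed in the platform, upright through the tray. Origin on its axis, level with the nut's seat (steel spring washer, 39 mm across, on the floating tray's hub). Coarse right-hand thread 28 mm across: three starts, lead 21 mm a turn, clockwise from above runs on. Height of the nut's underside over this origin: 12.2 mm on the thread ends, 5 just after the drop, -3 with the tray down
- stud_tip (a point): top of the stud, 21.5 mm above the stud's origin, tapered: 13 mm across, widening to 22 mm 6 mm lower. Set on at any angle the nut rests on the thread's upper flanks; counterclockwise it climbs 0.058 mm a degree to the blunt thread ends (within 120 degrees) and drops 7 mm. From there about 110 degrees clockwise take up the tray, 50 more pull it down, then only the washer gives. Self-locking
- shaker: white bench shaker, 130 mm (x) by 180 mm (y), dark panel in front (-x), fixed. Origin: centre of its underside. Aluminium platform with its top at 73 mm; over it the tube tray, 110 by 152 mm, with two blue tube blocks along y at x = -40 and +40 mm (22 mm wide, tops at 104 mm, tube lids to 122 mm) and between them the nut's seat at 98 mm
- tray (a joint): how far the tube tray is pressed down towards the platform: 0 floating on its sprung pads, 0.003 m fully down. The springs take about 2.5 N to start and 10 N fully down (then about 0.13 N m to turn the nut). Beyond that the spring washer under the nut gives 1.5 mm (25 degrees of turning, to 22 N, 0.28 N m), then all is solid and the force climbs 10 N a degree
- beaker: small clear plastic beaker, 45 mm across, 58 mm high, standing loose on the bench; origin at the centre of its base
- screw_tube: 50 ml tube with blue screw cap, 35 mm across, 112 mm high, standing loose on the bench; origin at the centre of its base
Things that resemble listed ones, but are neither listed nor needed, are in the scene too. Several things look just like the wing_nut: the one meant starts farthest to the robot's left.

How it is judged (in metres and radians):
On the way, in this order (a step that is already met when the one before it is completed fails the run):
1. the nut, upright on the stud, has been backed up to the very ends of the thread: its underside 10.7 to 13.2 mm above the seat, touching the stud (z of wing_nut in the frame of stud between 0.0107 and 0.0132 m and horizontal distance between wing_nut and stud below 0.002 m and angle between wing_nut's own z axis and vertical below 0.1 rad and contact force between wing_nut and stud above 0.2 N), for 0.2 s.
2. the nut has dropped into the thread start: its underside less than 7 mm above the seat, upright (z of wing_nut in the frame of stud below 0.007 m and horizontal distance between wing_nut and stud below 0.002 m and angle between wing_nut's own z axis and vertical below 0.1 rad), for 0.1 s.
At the end, for the whole second after the job is handed in: the nut is on the stud (within 2 mm of its axis, upright to 3.4 degrees, at rest) and holds the tray at least 2.5 of its 3 mm down by itself; beaker and screw-cap tube within 30 mm of where they stood (value of joint tray above 0.0025 m and z of wing_nut in the frame of stud below -0.002 m and horizontal distance between wing_nut and stud below 0.002 m and angle between wing_nut's own z axis and vertical below 0.06 rad and linear speed of wing_nut below 0.01 m/s and distance of each of beaker, screw_tube from where it was at the start of the episode below 0.03 m); the robot touches nothing.
It fails at once if the thread is forced: more than 35 N between nut and stud (contact force between wing_nut and stud above 35 N).
It fails at once if the beaker or the screw-cap tube is pushed more than 30 mm or tipped (distance of any of beaker, screw_tube from where it was at the start of the episode above 0.03 m or angle between any of beaker, screw_tube's own z axis and vertical above 0.5 rad).
It also fails if it takes over 67 s, if anything falls off the work surface, if the arm or the gripper's body presses on something with over 40 N, if the wrist force passes 120 N, or if a joint passes its speed limit or range.

## Robot

A 6-joint arm with a two-finger parallel gripper is mounted at the origin on a cart in front of the work surface, level with it; the furniture and walls round the work are solid. World frame = base frame: x ahead of the robot, y to its left, z up, the work surface at z = 0. Lengths are in mm, angles in rad, forces in N, time in s.
With the tool pointing down it reaches from about 400 to 925 mm from the base axis. Payload 12.5 kg.
Tool frame: the origin (TCP) lies midway between the tips of the shut fingers; the grasp point (between the pads) lies 19 mm behind it (env.pinch_z is the z of the grasp point in the tool frame, in mm); z points along the fingers, y is the line along which they close (so a half turn about z gives the same grasp; the last joint's range is limited). The gripper opens to 95 mm and grips with 3 to 60 N. Pads are 20 mm wide; open, the fingers measure 119 mm over their backs; the gripper's body (75 mm by 180 mm) begins 59 mm behind the grasp point.
Start: joints at [1.22, 0.491, 1.559, -0, 1.092, -0.106], TCP at [151.458, 606.389, 214.661] pointing down, gripper open.
Joint ranges: [-3.1, 3.1], [-0.84, 2.19], [0.05, 2.79], [-1.13, 4.28], [0.06, 2.93], [-2.69, 2.69]. Speed limits (rad/s): [2.22, 2.22, 2.79, 3.14, 3.14, 3.14].

## Interface

Orientations are given as [roll, pitch, yaw] about the fixed x, y, z axes, in that order (R = Rz(yaw) Ry(pitch) Rx(roll)).
In Python, from cell import env, eyes gives the robot as it stands.
- The arm moves only by the shell command python3 -m inch 'ROWS'. ROWS is JSON, a list of rows, each a list of 3 entries, a list of its own where there are three numbers: the shift along the tool's x, y, z in units of 60 mm (1.0 is 60 mm), then the turn about the tool's z in units of 5 degrees (1.0 is 5 degrees), then the closure, from -1 (fully open) to 1 (shut). In form: [[[tx, ty, tz], turn, claw], ...]. A call has exactly 10 rows; each row shifts and turns the commanded pose from where the row before left it, along the tool's axes as they then stand; what a row does not reach is not made up. A row lasts 1/8 s, in which the tool goes at most 62.5 mm and 10.7 degrees, less where a joint would pass 70% of its speed; a pose out of reach is approached as far as the arm can. A call is refused whole if a number of a shift passes 1 or a number of a turn 1, either way. A call with a gripper value outside its range is refused whole. The fingers move at their own pace and stop on an object; the grip force is fixed at half the most. Time passes only in rows, so rows that do not move let the fingers close, or fill a call up. It gives the time, the measured TCP pose, the force, the opening and the grip force at its end, in the units of the state.
- env.state(): the state, without advancing time (a new reading comes with each control period).
- eyes.read_camera(name): name is "side" or "top"; returns a dict with "pixels" (480x640x3 uint8, red, green, blue), "fx", "fy", "cx", "cy" (pixels), "extrinsics" (4x4, takes a point from world to camera coordinates). Camera axes: x right, y down, z forward; pixel columns grow to the right and rows downward; lengths in mm; the calibration is good to about 2 mm. A picture is of the moment at which its call begins. There is no depth.
- env.job_done(): hands the job in; it is judged then, once.
Trained networks look in a picture, given as the dict that the camera call returned (one of the last four; its "shot" number tells which), for a name from the list of things; names that differ only in an ending like _2 or _b are one class to them, and where a whole thing is asked for, a point or a joint stands for the part that bears it (a point fixed in the world has none). Each returns a list of dicts, best first, with "score" (0 to 1); they miss things now and then, are a little off and sometimes report something else, mostly with a low value. They report only what shows in the picture. A call takes as long as a camera call. They do not tell look-alikes from the thing itself.
- eyes.boxes_of(name, picture): "centre" ([row, column] in pixels, amid what is visible of it).
- eyes.cut_out(name, picture): "mask" (480x640 bool, what is visible of it) and "centre" ([row, column] in pixels, amid what is visible of it).
- eyes.spot_point(name, picture): "centre" ([row, column] in pixels: a listed point, or the origin of a listed thing).
The state is a dict: "t": time; "joints": joint angles; "qvel": joint speeds; "tau": joint torques, N m; "eef_pos": TCP position; "tcp_rot": TCP orientation; "ft_force": force on the tool from outside, world axes, zero at the start; "moment": the same for the moment, N m; "opening": opening from 0.0 (shut) to 1.0 (fully open); "grip_force": force on a finger pad.
Only numpy, scipy, OpenCV 4.12 (cv2) and the standard library are available. Lean on these libraries where they do the work, as an engineer would, in place of code of your own. Each camera call takes 0.05 s, during which the arm holds its last target. There are 200 camera calls.

## Working session

There is one attempt and no reset: what is moved stays moved. The work goes in short steps, Python scripts to look and compute and a shell command to move; the robot and the scene stay as the last step left them, time stands still between calls to the robot, and variables do not carry over. Pictures are saved under pics/ and viewed, at most 10 in all, crops included, and the job is handed in when it is done.

```bash
ls; mkdir -p pics; cat > h.py <<'E'
import numpy as np, cv2
from cell import env, eyes
def ray(p,rc):
    E=np.array(p["extrinsics"]);R=E[:3,:3];c=-R.T@E[:3,3]
    d=R.T@np.array([(rc[1]-p["cx"])/p["fx"],(rc[0]-p["cy"])/p["fy"],1.]);return c,d/np.linalg.norm(d)
def atz(p,rc,z):
    c,d=ray(p,rc);return c+d*(z-c[2])/d[2]
def tri(a,ra,b,rb):
    A=np.zeros((3,3));v=np.zeros(3);L=[ray(a,ra),ray(b,rb)]
    for c,d in L:
        M=np.eye(3)-np.outer(d,d);A+=M;v+=M@c
    x=np.linalg.solve(A,v);return x,[np.linalg.norm((np.eye(3)-np.outer(d,d))@(x-c)) for c,d in L]
E
python3 - <<'E'
from h import *
np.set_printoptions(precision=1,suppress=True)
T=eyes.read_camera("top");S=eyes.read_camera("side")
for n,p in(("top",T),("side",S)):
    cv2.imwrite(f"pics/{n}0.png",p["pixels"][:,:,::-1])
    print(n,ray(p,[p["cy"],p["cx"]]),p["fx"])
    for o,z in(("wing",43),("wing_nut",0),("stud_tip",119.5),("stud",98),("shaker",0),("beaker",0),("screw_tube",0)):
        for r in eyes.spot_point(o,p): print(o,round(r["score"],2),np.array(r["centre"]),atz(p,r["centre"],z))
print(env.state())
E
```

```text
pics
top (array([ 397.5,  -36.2, 1399.3]), array([ 0.1, -0. , -1. ])) 574.4710616619803
wing 0.67 [306.6 414.6] [ 451.3 -245.6   43. ]
wing 0.31 [280.  282.1] [508.9  67.4  43. ]
wing_nut 0.79 [304.4 413.9] [ 458.3 -250.5    0. ]
wing_nut 0.67 [182.4 466.4] [ 764.6 -384.1    0. ]
wing_nut 0.24 [283.5 284.6] [504.   64.4   0. ]
stud_tip 0.43 [280.5 286.2] [501.6  52.4 119.5]
stud 0.48 [284.6 286. ] [494.1  54.1  98. ]
shaker 0.93 [286.8 287.1] [496.   58.1   0. ]
beaker 0.78 [291.2 469.1] [ 492.4 -385.3    0. ]
screw_tube 0.89 [257.2 176.9] [564.2 329.8   0. ]
side (array([315.9, 828.6, 502.7]), array([ 0.3, -0.9, -0.4])) 465.90022573842333
wing 0.61 [241.6 382. ] [ 464.7 -253.5   43. ]
wing 0.5 [235.4 376.8] [ 484.3 -290.    43. ]
wing_nut 0.81 [255.7 386.4] [ 452.4 -266.5    0. ]
stud_tip 0.43 [263.8 339.8] [497.7  58.4 119.5]
stud_tip 0.29 [316.2 340. ] [452.5 235.1 119.5]
stud 0.64 [273.7 335.7] [504.7  59.5  98. ]
shaker 0.91 [318.4 339.1] [494.9  58.4   0. ]
beaker 0.93 [238.3 376.4] [ 497.4 -373.1    0. ]
screw_tube 0.66 [399.5 250. ] [567.8 320.8   0. ]
{'t': 0.8, 'joints': array([ 1.2,  0.5,  1.6,  0. ,  1.1, -0.1]), 'qvel': array([-0.,  0.,  0.,  0., -0., -0.]), 'tau': array([  0. , -61.2, -25.8,   0.1,   0. ,   0. ]), 'eef_pos': array([151.5, 606.4, 214.7]), 'tcp_rot': array([ 3.1, -0. ,  2.9]), 'ft_force': array([-0.8, -0.2, -0.3]), 'moment': array([-0., -0.,  0.]), 'grip_force': 0.0, 'opening': 0.9981522199426508}
```

View pics/top0.png

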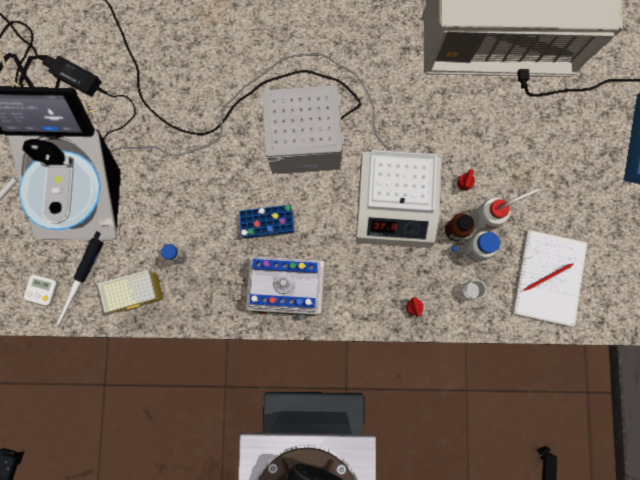

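View pics/side0.png

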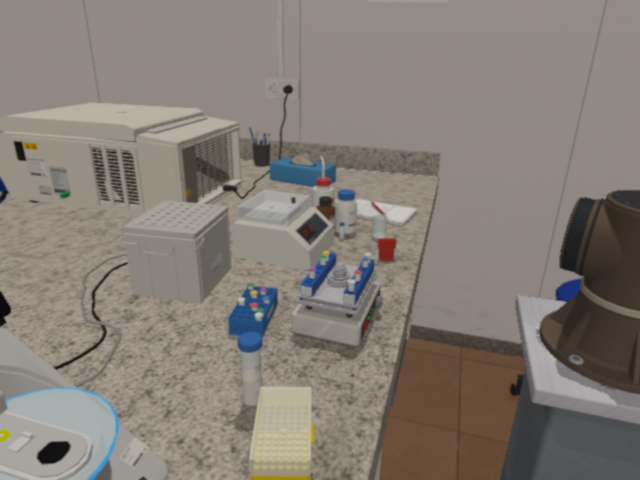

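Top view: two red nuts at (307,415) and (180,467). The leftmost is the first, at about (455,-250). The shaker stud shows at (284,284), the beaker at (291,470) and the blue-capped tube at (255,170). The side view shows the nut at (387,249) and the stud at (340,270). Next I need the wing's orientation.

```bash
python3 - <<'E'
from h import *
np.set_printoptions(precision=1,suppress=True)
T=eyes.read_camera("top");S=eyes.read_camera("side")
a=cv2.resize(T["pixels"][285:330,390:440],None,fx=8,fy=8,interpolation=cv2.INTER_CUBIC)
b=cv2.resize(S["pixels"][225:270,362:412],None,fx=8,fy=8,interpolation=cv2.INTER_CUBIC)
c=cv2.resize(T["pixels"][262:307,260:310],None,fx=8,fy=8,interpolation=cv2.INTER_CUBIC)
d=cv2.resize(S["pixels"][250:295,315:365],None,fx=8,fy=8,interpolation=cv2.INTER_CUBIC)
im=np.vstack([np.hstack([a,b]),np.hstack([c,d])])[:,:,::-1]
cv2.imwrite("pics/z1.png",cv2.resize(im,(660,594)))
for n in("wing","wing_nut","stud_tip","stud","beaker","screw_tube"):
    A=eyes.spot_point(n,T);B=eyes.spot_point(n,S)
    for x in A:
        for y in B:
            q,e=tri(T,x["centre"],S,y["centre"])
            if e[0]<8: print(n,x["score"],y["score"],q,np.array(e))
for n,p in(("T",T),("S",S)):
    for m in eyes.cut_out("wing_nut",p):
        M=m["mask"].astype(np.uint8);print(n,m["score"],np.array(m["centre"]),M.sum(),cv2.boundingRect(M),cv2.minAreaRect(cv2.findNonZero(M)))
E
```

```text
wing 0.7 0.86 [ 455.7 -243.4   50.4] [6.7 6.7]
wing_nut 0.7 0.55 [ 452.5 -248.7    2.6] [4.7 4.7]
stud_tip 0.54 0.59 [498.9  57.8 121.7] [3.6 3.6]
stud 0.7 0.59 [499.5  60.8  90.8] [0.1 0.1]
beaker 0.87 0.55 [ 496.2 -393.5   -5.4] [2.1 2.1]
screw_tube 0.53 0.7 [564.1 330.1   1.7] [1.7 1.7]
T 0.52 [304.1 416.8] 247 (406, 297, 18, 20) ((415.4000244140625, 306.20001220703125), (16.994115829467773, 16.994115829467773), 26.56505012512207)
T 0.48 [183.1 465.8] 241 (458, 170, 17, 20) ((466.75, 180.25001525878906), (14.142135620117188, 20.50609588623047), 45.0)
S 0.76 [246.8 390. ] 353 (378, 238, 18, 23) ((386.5, 249.0), (22.0, 17.0), 90.0)
```

View pics/z1.png

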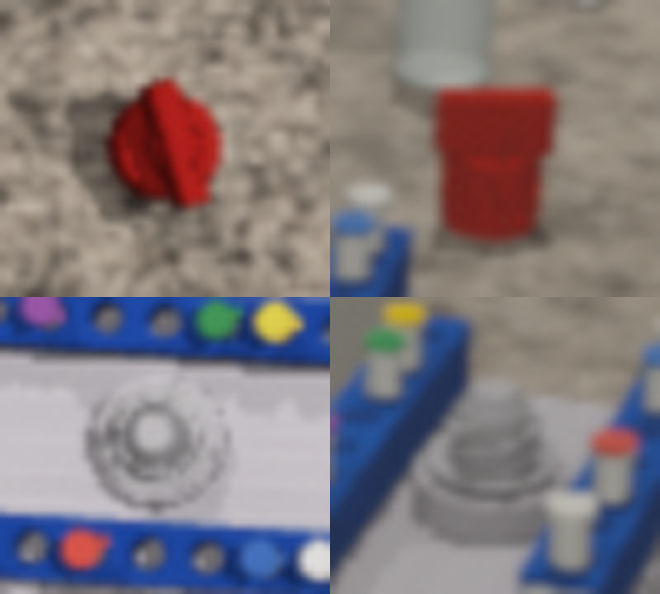

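```bash
cat >> h.py <<'E'
from scipy.optimize import minimize
def proj(p,P):
    E=np.array(p["extrinsics"]);q=np.atleast_2d(P)@E[:3,:3].T+E[:3,3]
    return np.c_[q[:,0]/q[:,2]*p["fx"]+p["cx"],q[:,1]/q[:,2]*p["fy"]+p["cy"]]
def nutmask(p,v,z0=0,K=8):
    x,y,a=v;t=np.linspace(0,2*np.pi,40);M=np.zeros((480*2,640*2),np.uint8)
    c=np.c_[x+19*np.cos(t),y+19*np.sin(t),0*t]
    box=np.array([[i,j,k] for i in(-23,23) for j in(-6,6) for k in(31,54)],float)
    R=np.array([[np.cos(a),-np.sin(a),0],[np.sin(a),np.cos(a),0],[0,0,1]])
    for P in(np.r_[c+[0,0,z0],c+[0,0,z0+31]],box@R.T+[x,y,z0]):
        h=cv2.convexHull((proj(p,P)*2*16+8).astype(np.int32));cv2.fillConvexPoly(M,h,255,shift=4)
    return cv2.resize(M,(640,480),interpolation=cv2.INTER_AREA)/255.
def red(p):
    q=p["pixels"].astype(float);return np.clip((q[:,:,0]-1.6*np.maximum(q[:,:,1],q[:,:,2])-10)/40,0,1)
def fit(ps,v0,z0=0,r=25):
    W=[]
    for p in ps:
        u,w=proj(p,[v0[0],v0[1],z0+27])[0].astype(int);m=np.zeros((480,640));m[w-r:w+r,u-r:u+r]=1;W.append((red(p),m))
    f=lambda v:sum((m*(nutmask(p,v,z0)-R)**2).sum() for p,(R,m) in zip(ps,W))
    best=None
    for a in np.radians(np.arange(0,180,20)):
        r_=minimize(f,[v0[0],v0[1],a],method="Nelder-Mead",options=dict(initial_simplex=[[v0[0],v0[1],a],[v0[0]+5,v0[1],a],[v0[0],v0[1]+5,a],[v0[0],v0[1],a+.3]]))
        if best is None or r_.fun<best.fun:best=r_
    return best.x[:2],np.degrees(best.x[2])%180,best.fun
E
python3 - <<'E'
from h import *
np.set_printoptions(precision=1,suppress=True)
T=eyes.read_camera("top");S=eyes.read_camera("side")
for ps in([T],[S],[T,S]): print(fit(ps,[455,-250]))
t,s=(283.2,283.5),(263.3,340.8)
print("stud",tri(T,t,S,s),atz(T,t,119.5),atz(S,s,119.5))
for i in range(2):
  for n,z in(("stud_tip",119.5),("stud",98)):
    for p in(T,S):
      r=eyes.spot_point(n,p)
      if r:print(n,atz(p,r[0]["centre"],z),r[0]["score"])
  T=eyes.read_camera("top");S=eyes.read_camera("side")
print(env.state()["tcp_rot"],env.pinch_z)
E
```

```text
(array([ 451.7, -248. ]), np.float64(19.53696498724164), np.float64(31.317323673587083))
(array([ 453. , -256.6]), np.float64(56.91862387137781), np.float64(45.29825636293734))
(array([ 453.2, -250.3]), np.float64(7.987792972212674), np.float64(103.54019749134949))
stud (array([495.7,  58.2, 120.7]), [np.float64(0.22951092884540192), np.float64(0.2295109288454447)]) [495.5  58.2 119.5] [496.5  55.7 119.5]
stud_tip [493.   62.2 119.5] 0.63
stud_tip [496.6  59.8 119.5] 0.48
stud [498.5  61.   98. ] 0.47
stud [495.9  56.5  98. ] 0.64
stud_tip [ 484.3 -355.2  119.5] 0.71
stud_tip [499.2  61.2 119.5] 0.72
stud [489.9  59.4  98. ] 0.7
[3.1 0.  2.9] -18.8
```

```bash
cat >> h.py <<'E'
from scipy.spatial.transform import Rotation as Ro
def plan(goal,turn=0,n=10,start=None,yaw=None):
    "straight to goal in n rows turning 'turn' deg about tool z; prints per-row tool shift (units) and turn"
    s=env.state();p=np.array(s["eef_pos"]) if start is None else np.array(start,float)
    R=Ro.from_euler("xyz",s["tcp_rot"]) if yaw is None else Ro.from_euler("xyz",[np.pi,0,np.radians(yaw)])
    d=(np.array(goal,float)-p)/n
    for i in range(n):
        r=R*Ro.from_euler("z",turn/n*i,degrees=True)
        print((r.inv().apply(d)/60).round(2).tolist(),round(turn/n/5,2))
def st():
    s=env.state();print("t %.2f"%s["t"],"pos",np.round(s["eef_pos"],1),"rot",np.round(np.degrees(s["tcp_rot"]),2),"j6 %.1f"%np.degrees(s["joints"][5]),"F",np.round(s["ft_force"],1),"M",np.round(s["moment"],2),"open %.3f"%s["opening"],"grip %.1f"%s["grip_force"])
E
python3 - <<'E'
from h import *
st()
plan([480,300,214.7],0,9)
print()
plan([452,-248.5,140],-32,10,[480,300,214.7])
E
python3 -m inch --help | head
```

```text
t 2.30 pos [151.5 606.4 214.7] rot [180.     0.   165.97] j6 -6.1 F [-0.9  0.1  0.2] M [-0.02 -0.03  0.01] open 1.001 grip 0.0
[-0.73, -0.4, -0.0] 0.0
[-0.73, -0.4, -0.0] 0.0
[-0.73, -0.4, -0.0] 0.0
[-0.73, -0.4, -0.0] 0.0
[-0.73, -0.4, -0.0] 0.0
[-0.73, -0.4, -0.0] 0.0
[-0.73, -0.4, -0.0] 0.0
[-0.73, -0.4, -0.0] 0.0
[-0.73, -0.4, -0.0] 0.0

[-0.18, -0.9, 0.12] -0.64
[-0.13, -0.91, 0.12] -0.64
[-0.08, -0.91, 0.12] -0.64
[-0.02, -0.92, 0.12] -0.64
[0.03, -0.91, 0.12] -0.64
[0.08, -0.91, 0.12] -0.64
[0.13, -0.91, 0.12] -0.64
[0.18, -0.9, 0.12] -0.64
[0.23, -0.89, 0.12] -0.64
[0.28, -0.87, 0.12] -0.64invalid input: not JSON, or not a number
```

```bash
python3 -m inch '[[[-0.73,-0.4,0],0,-1],[[-0.73,-0.4,0],0,-1],[[-0.73,-0.4,0],0,-1],[[-0.73,-0.4,0],0,-1],[[-0.73,-0.4,0],0,-1],[[-0.73,-0.4,0],0,-1],[[-0.73,-0.4,0],0,-1],[[-0.73,-0.4,0],0,-1],[[-0.73,-0.4,0],0,-1],[[-0.18,-0.9,0],-0.64,-1]]'
python3 -m inch '[[[-0.13,-0.91,0],-0.64,-1],[[-0.08,-0.91,0.1],-0.64,-1],[[-0.02,-0.92,0.1],-0.64,-1],[[0.03,-0.91,0.15],-0.64,-1],[[0.08,-0.91,0.15],-0.64,-1],[[0.13,-0.91,0.15],-0.64,-1],[[0.18,-0.9,0.15],-0.64,-1],[[0.23,-0.89,0.15],-0.64,-1],[[0.28,-0.87,0.15],-0.64,-1],[[0,0,0],0,-1]]'
python3 - <<'E'
from h import *
st(); plan([452,-248.5,100],0,2)
T=eyes.read_camera("top");S=eyes.read_camera("side")
a=cv2.resize(T["pixels"][265:345,375:455],None,fx=5,fy=5)
b=cv2.resize(S["pixels"][190:270,350:430],None,fx=5,fy=5)
cv2.imwrite("pics/g1.png",np.hstack([a,b])[:,:,::-1])
E
```

```text
t: 3.55
eef_pos: [481.0, 245.2, 214.2]
tcp_rot: [3.141, 0.001, 2.953]
ft_force: [0.0, -1.4, 0.1]
opening: 1.002
grip_force: 0.0
t: 4.8
eef_pos: [453.0, -250.9, 147.9]
tcp_rot: [3.141, -0.0, -2.831]
ft_force: [-0.2, 0.3, -0.5]
opening: 0.999
grip_force: 0.0
t 4.80 pos [ 453.  -250.9  147.9] rot [ 1.7999e+02 -2.0000e-02 -1.6222e+02] j6 -144.1 F [-0.2  0.3 -0.5] M [ 0.09  0.05 -0.  ] open 0.999 grip 0.0
[0.0, 0.02, 0.4] 0.0
[0.0, 0.02, 0.4] 0.0
```

View pics/g1.png

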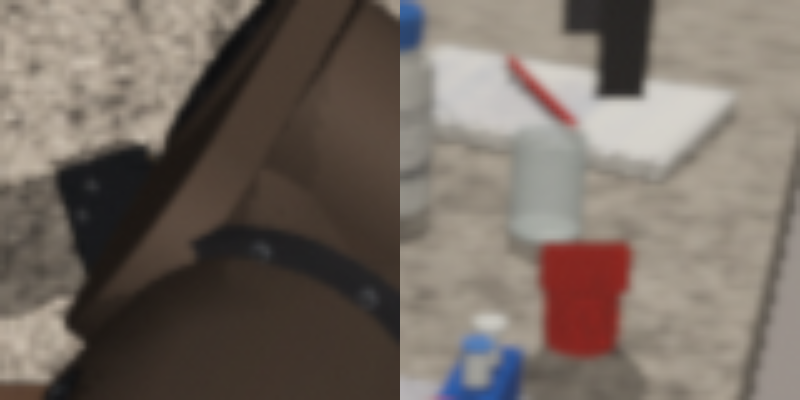

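The side crop shows the fingers straight above the red nut (at about (585,295) in the crop), with the beaker behind and clear. Descending and gripping.

```bash
python3 -m inch '[[[0,0.02,0.4],0,-1],[[0,0.02,0.4],0,-1],[[0,0,0.4],0,-1],[[0,0,0.4],0,-1],[[0,0,0.28],0,-1],[[0,0,0],0,1],[[0,0,0],0,1],[[0,0,0],0,1],[[0,0,0],0,1],[[0,0,0],0,1]]'
python3 - <<'E'
from h import *
st()
E
```

```text
t: 6.15
eef_pos: [452.8, -245.7, 36.1]
tcp_rot: [-3.141, 0.0, -2.828]
ft_force: [0.0, 0.4, 0.3]
opening: 0.53
grip_force: 0.0
t 6.15 pos [ 452.8 -245.7   36.1] rot [-1.7998e+02  2.0000e-02 -1.6203e+02] j6 -143.8 F [0.  0.4 0.3] M [0.03 0.02 0.01] open 0.530 grip 0.0
```

```bash
python3 -m inch '[[[0,0,0.02],0,1],[[0,0,0],0,1],[[0,0,0],0,1],[[0,0,0],0,1],[[0,0,0],0,1],[[0,0,0],0,1],[[0,0,0],0,1],[[0,0,0],0,1],[[0,0,0],0,1],[[0,0,0],0,1]]'
python3 - <<'E'
from h import *
st()
T=eyes.read_camera("top");S=eyes.read_camera("side")
print(fit([S],[452,-248]))
st()
E
```

```text
t: 7.4
eef_pos: [452.8, -245.6, 34.6]
tcp_rot: [3.141, 0.0, -2.828]
ft_force: [-0.1, -0.9, -0.9]
opening: 0.124
grip_force: 30.0
t 7.40 pos [ 452.8 -245.6   34.6] rot [ 179.99    0.   -162.02] j6 -143.8 F [-0.1 -0.9 -0.9] M [0.04 0.03 0.  ] open 0.124 grip 30.0
(array([ 451.40315627, -251.14201628]), np.float64(53.70518664551891), np.float64(118.44573637062669))
t 7.50 pos [ 452.8 -245.6   34.6] rot [ 179.99    0.   -162.02] j6 -143.8 F [ 0.   0.6 -0.5] M [ 0.06  0.02 -0.  ] open 0.121 grip 30.0
```

```bash
python3 - <<'E'
from h import *
plan([496,58,190],55,11,[452.8,-245.6,190],178)
E
```

```text
[-0.05, 0.46, 0.0] 1.0
[-0.01, 0.46, 0.0] 1.0
[0.03, 0.46, 0.0] 1.0
[0.07, 0.46, 0.0] 1.0
[0.11, 0.45, 0.0] 1.0
[0.15, 0.44, 0.0] 1.0
[0.19, 0.42, 0.0] 1.0
[0.22, 0.41, 0.0] 1.0
[0.26, 0.39, 0.0] 1.0
[0.29, 0.36, 0.0] 1.0
[0.32, 0.33, 0.0] 1.0
```

```bash
python3 -m inch '[[[0,0,-0.6],1,1],[[0,0,-0.7],1,1],[[0,0,-0.7],1,1],[[0,0,-0.6],1,1],[[-0.05,0.46,0],1,1],[[-0.01,0.46,0],1,1],[[0.03,0.46,0],1,1],[[0.07,0.46,0],1,1],[[0.11,0.45,0],1,1],[[0.15,0.44,0],1,1]]'
python3 -m inch '[[[0.19,0.42,0],1,1],[[0.22,0.41,0],1,1],[[0.26,0.39,0],1,1],[[0.29,0.36,0],1,1],[[0.32,0.33,0],1,1],[[0,0,0],0.4,1],[[0,0,0],0,1],[[0,0,0],0,1],[[0,0,0],0,1],[[0,0,0],0,1]]'
python3 - <<'E'
from h import *
np.set_printoptions(precision=1,suppress=True)
st()
s=env.state();z0=s["eef_pos"][2]-34.6
T=eyes.read_camera("top");S=eyes.read_camera("side")
for r in eyes.spot_point("wing_nut",S)[:2]: print(r["score"],r["centre"],atz(S,r["centre"],z0))
print(proj(S,[s["eef_pos"][0],s["eef_pos"][1],z0]),proj(T,[496,58,119.5]))
b=cv2.resize(S["pixels"][180:310,280:410],None,fx=4.5,fy=4.5)
cv2.imwrite("pics/h1.png",b[:,:,::-1])
E
```

```text
t: 8.75
eef_pos: [476.7, -79.8, 190.6]
tcp_rot: [3.142, -0.0, 2.58]
ft_force: [0.4, -0.3, -1.1]
opening: 0.12
grip_force: 30.0
t: 10.0
eef_pos: [496.5, 56.5, 190.6]
tcp_rot: [3.142, -0.0, 2.111]
ft_force: [0.1, -0.3, -0.1]
opening: 0.125
grip_force: 30.0
t 10.00 pos [496.5  56.5 190.6] rot [180.  -0. 121.] j6 -32.0 F [ 0.1 -0.3 -0.1] M [-0.1 -0.  -0. ] open 0.125 grip 30.0
0.77 [243.2, 342.6] [497.2  44.3 156. ]
[[341.4 245.7]] [[283.6 283. ]]
```

View pics/h1.png

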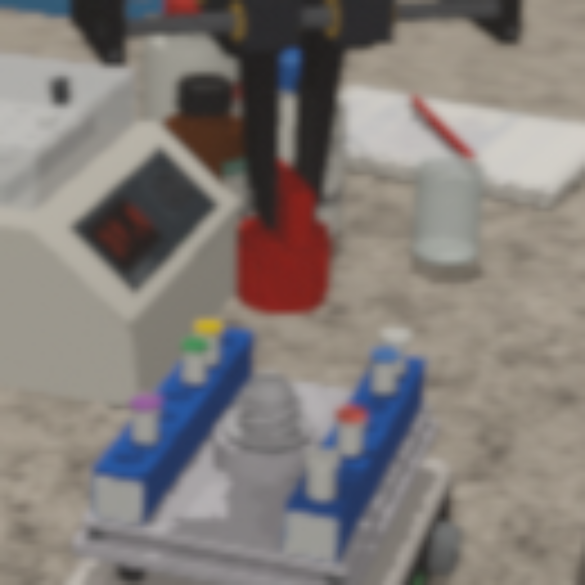

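```bash
python3 - <<'E'
from h import *
np.set_printoptions(precision=2,suppress=True)
s=env.state();p=s["eef_pos"];z0=p[2]-34.6;y=np.radians(121);tx=np.array([np.cos(y),np.sin(y)])
S=eyes.read_camera("side")
q=S["pixels"].astype(int);m=(q[:,:,0]>2*q[:,:,1])&(q[:,:,0]>60)
for r in range(228,252,2):
    c=np.where(m[r,320:365])[0]+320;
    if len(c):print(r,c.min(),c.max())
o=proj(S,[p[0],p[1],z0+15])[0];print("model mid-skirt",o)
for d in([1,0,0],[0,1,0],[0,0,1],[tx[0],tx[1],0]):print(d,proj(S,np.array([p[0],p[1],z0+15])+np.array(d)*10)[0]-o)
for z in(98,113,119.5):print(z,proj(S,[496,58,z]))
g=cv2.cvtColor(S["pixels"],cv2.COLOR_RGB2GRAY)
for r in range(262,285,2):print(r,g[r,326:356])
E
```

```text
228 341 349
230 334 351
232 333 352
234 333 352
236 333 352
238 333 352
240 333 352
242 333 351
244 333 351
246 334 350
248 337 348
model mid-skirt [341.62 238.32]
[1, 0, 0] [-5.26 -0.68]
[0, 1, 0] [-1.33  2.01]
[0, 0, 1] [ 0.2  -5.03]
[np.float64(-0.5150380749100543), np.float64(0.8571673007021123), 0] [1.6  2.08]
98 [[340.34 274.03]]
113 [[340.62 266.94]]
119.5 [[340.74 263.84]]
262 [ 89  75  70  67  59  55  54  55  55  78 117 140 148 152 153 151 149 149
 151 151 151 150 150 149 147 147 150 154 155 152]
264 [ 86  74  67  59  54  53  53  56  72 100 119 127 129 129 130 129 131 137
 148 156 156 153 150 150 151 150 150 152 151 148]
266 [ 71  63  56  55  54  56  65  92 119 130 134 139 144 147 146 143 138 132
 136 156 172 177 177 176 172 167 166 169 168 165]
268 [ 60  56  54  55  57  71 102 121 126 128 133 138 142 145 146 143 138 130
 124 131 150 169 176 177 176 173 172 171 170 168]
270 [ 54  55  53  62  86 115 133 134 127 125 126 126 131 134 135 133 129 123
 122 128 142 163 175 177 177 176 173 169 160 147]
272 [ 54  55  72 110 144 158 148 128 115 117 126 130 131 131 135 139 137 129
 118 117 130 151 165 173 174 173 170 162 137 109]
274 [ 59  91 133 149 161 165 150 126 115 118 123 126 128 128 128 127 121 119
 122 124 137 151 157 161 166 167 165 152 132 130]
276 [ 84 124 153 152 144 151 156 142 126 120 121 123 123 125 129 132 128 120
 113 110 118 133 139 144 153 156 144 117 110 132]
278 [131 133 140 150 144 131 122 115 116 120 122 123 122 123 123 124 124 122
 121 118 112 111 121 137 135 120 102  93 106 132]
280 [154 135 117 119 130 139 137 131 126 124 121 117 114 111 109 108 111 115
 119 122 125 134 144 148 146 143 141 140 139 133]
282 [159 138 120 120 125 129 131 134 136 137 137 137 137 135 134 134 135 134
 132 128 126 128 142 153 155 154 153 150 140 112]
284 [163 156 142 135 131 130 131 133 135 135 136 135 135 135 135 135 133 130
 128 122 116 113 129 146 156 160 156 141 116  86]
```

The image shows the nut held over the stud, skirt centre at column 342.5 and stud centre at about column 339. I'll shift a bit in +x and lower it to just above the tip.

```bash
python3 - <<'E'
from h import *
plan([499,58.5,152],0,3)
E
```

```text
[0.0, 0.02, 0.21] 0.0
[0.0, 0.02, 0.21] 0.0
[0.0, 0.02, 0.21] 0.0
```

```bash
python3 -m inch '[[[0.0,0.02,0.21],0,1],[[0,0.02,0.21],0,1],[[0.0,0.02,0.21],0,1],[[0,0,0],0,1],[[0,0,0],0,1],[[0,0,0.03],0,1],[[0,0,0],0,1],[[0,0,0],0,1],[[0,0,0],0,1],[[0,0,0],0,1]]'
python3 - <<'E'
from h import *
st()
S=eyes.read_camera("side")
b=cv2.resize(S["pixels"][225:295,300:385],None,fx=8,fy=8,interpolation=cv2.INTER_CUBIC)
cv2.imwrite("pics/i1.png",b[:,:,::-1])
q=S["pixels"].astype(int);m=(q[:,:,0]>2*q[:,:,1])&(q[:,:,0]>60)
for r in range(245,275,2):
    c=np.where(m[r,320:365])[0]+320;
    if len(c):print(r,c.min(),c.max())
E
```

```text
t: 11.45
eef_pos: [499.6, 58.7, 151.1]
tcp_rot: [3.141, -0.0, 2.111]
ft_force: [0.5, -0.2, -0.5]
opening: 0.129
grip_force: 30.0
t 11.45 pos [499.6  58.7 151.1] rot [179.99  -0.   120.97] j6 -31.8 F [ 0.5 -0.2 -0.5] M [-0.04 -0.03 -0.  ] open 0.129 grip 30.0
245 339 346
247 339 346
249 332 347
251 331 349
253 331 349
255 330 349
257 330 349
259 330 349
261 330 349
263 330 349
265 330 348
267 331 346
271 357 359
```

View pics/i1.png

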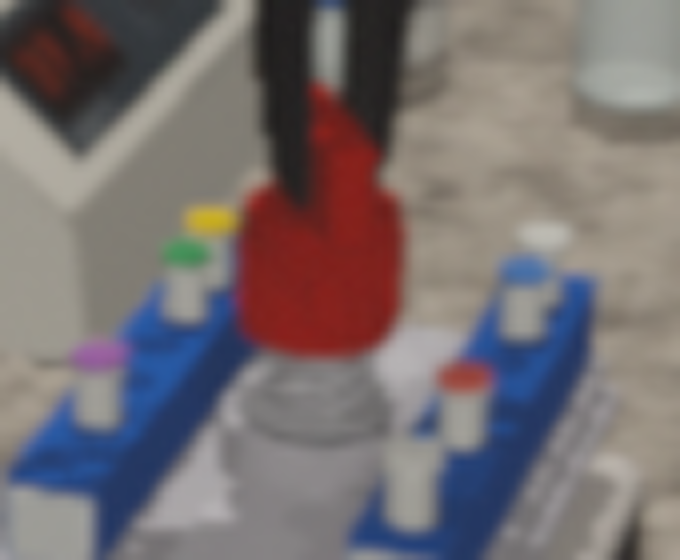

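The nut now sits over the tip: skirt centre at column 322 of the crop, stud at about 316. That is within 1 mm or so after perspective. Lowering gently.

```bash
python3 -m inch '[[[0,0,0.03],0,1],[[0,0,0.03],0,1],[[0,0,0.03],0,1],[[0,0,0],0,1],[[0,0,0],0,1],[[0,0,0],0,1],[[0,0,0],0,1],[[0,0,0],0,1],[[0,0,0],0,1],[[0,0,0],0,1]]'
python3 -c "
from h import *
st()"
```

```text
t: 12.75
eef_pos: [499.7, 58.7, 145.6]
tcp_rot: [3.141, -0.0, 2.111]
ft_force: [0.5, 0.1, 0.2]
opening: 0.124
grip_force: 30.0
t 12.75 pos [499.7  58.7 145.6] rot [179.99  -0.   120.98] j6 -31.8 F [0.5 0.1 0.2] M [-0.08  0.01  0.02] open 0.124 grip 30.0
```

```bash
python3 -m inch '[[[0,0,0.015],0,1],[[0,0,0],0,1],[[0,0,0.015],0,1],[[0,0,0],0,1],[[0,0,0],0,1],[[0,0,0],0,1],[[0,0,0],0,1],[[0,0,0],0,1],[[0,0,0],0,1],[[0,0,0],0,1]]'
python3 -c "
from h import *
st()"
```

```text
t: 14.0
eef_pos: [499.6, 58.7, 143.8]
tcp_rot: [3.142, -0.0, 2.111]
ft_force: [0.2, 0.2, -0.9]
opening: 0.128
grip_force: 30.0
t 14.00 pos [499.6  58.7 143.8] rot [ 1.8000e+02 -1.0000e-02  1.2097e+02] j6 -31.8 F [ 0.2  0.2 -0.9] M [-0.1   0.03 -0.  ] open 0.128 grip 30.0
```

```bash
python3 -m inch '[[[0,0,0.015],0,1],[[0,0,0],0,1],[[0,0,0.015],0,1],[[0,0,0],0,1],[[0,0,0],0,1],[[0,0,0],0,1],[[0,0,0],0,1],[[0,0,0],0,1],[[0,0,0],0,1],[[0,0,0],0,1]]'
python3 -c "
from h import *
st()"
```

```text
t: 15.25
eef_pos: [499.9, 58.8, 142.6]
tcp_rot: [3.141, 0.0, 2.111]
ft_force: [-0.7, 0.4, 7.7]
opening: 0.125
grip_force: 30.0
t 15.25 pos [499.9  58.8 142.6] rot [1.7994e+02 3.0000e-02 1.2097e+02] j6 -31.8 F [-0.7  0.4  7.7] M [-0.03  0.31 -0.01] open 0.125 grip 30.0
```

```bash
python3 -m inch '[[[0,0,-0.0024],-0.5,1],[[0,0,-0.0024],-0.5,1],[[0,0,-0.0024],-0.5,1],[[0,0,-0.0024],-0.5,1],[[0,0,-0.0024],-0.5,1],[[0,0,-0.0024],-0.5,1],[[0,0,-0.0024],-0.5,1],[[0,0,-0.0024],-0.5,1],[[0,0,0],0,1],[[0,0,0],0,1]]'
python3 -c "
from h import *
st()"
```

```text
t: 16.5
eef_pos: [500.1, 58.8, 143.7]
tcp_rot: [3.141, 0.001, 2.461]
ft_force: [-0.2, 0.8, 6.5]
opening: 0.121
grip_force: 30.0
t 16.50 pos [500.1  58.8 143.7] rot [1.7994e+02 6.0000e-02 1.4098e+02] j6 -51.8 F [-0.2  0.8  6.5] M [-0.01  0.09  0.03] open 0.121 grip 30.0
```

```bash
python3 -m inch '[[[0,0,-0.0024],-0.5,1],[[0,0,-0.0024],-0.5,1],[[0,0,-0.0024],-0.5,1],[[0,0,-0.0024],-0.5,1],[[0,0,0],0,1],[[0,0,0],0,1],[[0,0,0],0,1],[[0,0,0],0,1],[[0,0,0],0,1],[[0,0,0],0,1]]'
python3 -c "
from h import *
st()"
python3 -m inch '[[[0,0,-0.0024],-0.5,1],[[0,0,-0.0024],-0.5,1],[[0,0,-0.0024],-0.5,1],[[0,0,0],0,1],[[0,0,0],0,1],[[0,0,0],0,1],[[0,0,0],0,1],[[0,0,0],0,1],[[0,0,0],0,1],[[0,0,0],0,1]]'
python3 -c "
from h import *
st()"
```

```text
t: 17.75
eef_pos: [499.6, 58.7, 143.8]
tcp_rot: [3.141, -0.0, 2.635]
ft_force: [-0.7, -0.5, -1.3]
opening: 0.126
grip_force: 30.0
t 17.75 pos [499.6  58.7 143.8] rot [179.99  -0.   150.97] j6 -61.8 F [-0.7 -0.5 -1.3] M [-0.05  0.01  0.  ] open 0.126 grip 30.0
t: 19.0
eef_pos: [499.6, 58.7, 144.2]
tcp_rot: [3.142, -0.0, 2.766]
ft_force: [0.2, -0.2, 0.0]
opening: 0.123
grip_force: 30.0
t 19.00 pos [499.6  58.7 144.2] rot [180.    -0.   158.47] j6 -69.3 F [ 0.2 -0.2  0. ] M [-0.02 -0.03 -0.  ] open 0.123 grip 30.0
```

```bash
python3 -m inch '[[[0,0,0.02],0,1],[[0,0,0.02],0,1],[[0,0,0.02],0,1],[[0,0,0.02],0,1],[[0,0,0.01],0,1],[[0,0,0],0,1],[[0,0,0],0,1],[[0,0,0],0,1],[[0,0,0],0,1],[[0,0,0],0,1]]'
python3 -c "
from h import *
st()"
```

```text
t: 20.25
eef_pos: [499.6, 58.7, 138.8]
tcp_rot: [3.141, 0.0, 2.766]
ft_force: [-0.2, -0.2, -0.6]
opening: 0.123
grip_force: 30.0
t 20.25 pos [499.6  58.7 138.8] rot [179.99   0.   158.48] j6 -69.3 F [-0.2 -0.2 -0.6] M [-0.01  0.01  0.  ] open 0.123 grip 30.0
```

```bash
python3 -m inch '[[[0,0,0.01],0,1],[[0,0,0],0,1],[[0,0,0.01],0,1],[[0,0,0],0,1],[[0,0,0.01],0,1],[[0,0,0],0,1],[[0,0,0],0,1],[[0,0,0],0,1],[[0,0,0],0,1],[[0,0,0],0,1]]'
python3 -c "
from h import *
st()"
```

```text
t: 21.5
eef_pos: [500.0, 58.7, 137.8]
tcp_rot: [3.141, 0.001, 2.766]
ft_force: [-1.8, -0.1, 11.7]
opening: 0.125
grip_force: 30.0
t 21.50 pos [500.   58.7 137.8] rot [1.7997e+02 7.0000e-02 1.5847e+02] j6 -69.3 F [-1.8 -0.1 11.7] M [ 0.04  0.45 -0.01] open 0.125 grip 30.0
```

```bash
python3 -m inch '[[[0,0,-0.013],0,1],[[0,0,0.0049],0.9,1],[[0,0,0.0049],1,1],[[0,0,0.0049],1,1],[[0,0,0.0049],1,1],[[0,0,0.0049],1,1],[[0,0,0.0049],1,1],[[0,0,0.0049],1,1],[[0,0,0.0049],1,1],[[0,0,0],0,1]]'
python3 -c "
from h import *
st()"
```

```text
t: 22.75
eef_pos: [499.9, 58.6, 135.6]
tcp_rot: [3.141, 0.0, 2.077]
ft_force: [-0.4, -1.6, 5.0]
opening: 0.126
grip_force: 30.0
t 22.75 pos [499.9  58.6 135.6] rot [1.7997e+02 2.0000e-02 1.1901e+02] j6 -29.8 F [-0.4 -1.6  5. ] M [-0.34  0.12 -0.03] open 0.126 grip 30.0
```

```bash
python3 -m inch '[[[0,0,-0.003],1,1],[[0,0,0.0049],1,1],[[0,0,0.0049],1,1],[[0,0,0.0049],1,1],[[0,0,0.0049],1,1],[[0,0,0.0049],1,1],[[0,0,0.0049],1,1],[[0,0,0.0049],1,1],[[0,0,0.0049],1,1],[[0,0,0],0,1]]'
python3 -c "
from h import *
st()"
```

```text
t: 24.0
eef_pos: [499.5, 58.7, 133.2]
tcp_rot: [-3.141, 0.0, 1.293]
ft_force: [-0.6, -0.2, 2.3]
opening: 0.126
grip_force: 30.0
t 24.00 pos [499.5  58.7 133.2] rot [-179.98    0.     74.1 ] j6 15.1 F [-0.6 -0.2  2.3] M [-0.19  0.22 -0.09] open 0.126 grip 30.0
```

```bash
python3 -m inch '[[[0,0,0.0049],1,1],[[0,0,0.0049],1,1],[[0,0,0.0049],1,1],[[0,0,0.0049],1,1],[[0,0,0.0049],1,1],[[0,0,0.0049],1,1],[[0,0,0.0049],1,1],[[0,0,0],0,1],[[0,0,0],0,1],[[0,0,0],0,1]]'
python3 -c "
from h import *
st()"
```

```text
t: 25.25
eef_pos: [499.6, 58.7, 131.2]
tcp_rot: [-3.142, 0.0, 0.682]
ft_force: [-2.0, -1.5, 5.3]
opening: 0.127
grip_force: 30.0
t 25.25 pos [499.6  58.7 131.2] rot [-180.      0.     39.08] j6 50.1 F [-2.  -1.5  5.3] M [-0.35  0.39  0.05] open 0.127 grip 30.0
```

```bash
python3 -m inch '[[[0,0,0.0024],0.5,1],[[0,0,0.0049],1,1],[[0,0,0.0049],1,1],[[0,0,0.0049],1,1],[[0,0,0.0049],0.5,1],[[0,0,0],0,1],[[0,0,0],0,1],[[0,0,0],0,1],[[0,0,0],0,1],[[0,0,0],0,1]]'
python3 -c "
from h import *
st()"
```

```text
t: 26.5
eef_pos: [499.5, 58.7, 130.1]
tcp_rot: [-3.142, 0.0, 0.332]
ft_force: [-2.4, -0.9, 7.5]
opening: 0.125
grip_force: 30.0
t 26.50 pos [499.5  58.7 130.1] rot [-179.99    0.     19.04] j6 70.1 F [-2.4 -0.9  7.5] M [-0.26  0.64  0.02] open 0.125 grip 30.0
```

```bash
python3 -m inch '[[[0,0,0],0.5,1],[[0,0,0.002],0.5,1],[[0,0,0.0024],0.5,1],[[0,0,0.0024],0.5,1],[[0,0,0.0024],0.5,1],[[0,0,0.0024],0.5,1],[[0,0,0.0024],0.5,1],[[0,0,0.0024],0.5,1],[[0,0,0],0,1],[[0,0,0],0,1]]'
python3 -c "
from h import *
st()"
```

```text
t: 27.75
eef_pos: [499.5, 58.8, 129.3]
tcp_rot: [-3.141, -0.0, -0.017]
ft_force: [-3.6, -1.1, 10.2]
opening: 0.129
grip_force: 30.0
t 27.75 pos [499.5  58.8 129.3] rot [-179.99   -0.     -0.95] j6 90.1 F [-3.6 -1.1 10.2] M [-0.23  0.89 -0.05] open 0.129 grip 30.0
```

```bash
python3 -m inch '[[[0,0,-0.005],0.5,1],[[0,0,-0.005],0.5,1],[[0,0,-0.003],0.5,1],[[0,0,0],0.5,1],[[0,0,0],0,1],[[0,0,0],0,1],[[0,0,0],0,1],[[0,0,0],0,1],[[0,0,0],0,1],[[0,0,0],0,1]]'
python3 -c "
from h import *
st()"
```

```text
t: 29.0
eef_pos: [499.4, 58.9, 129.9]
tcp_rot: [-3.141, 0.0, -0.191]
ft_force: [-2.8, -0.1, 7.3]
opening: 0.127
grip_force: 30.0
t 29.00 pos [499.4  58.9 129.9] rot [-1.7999e+02  2.0000e-02 -1.0960e+01] j6 100.1 F [-2.8 -0.1  7.3] M [-0.12  0.77 -0.07] open 0.127 grip 30.0
```

```bash
python3 -m inch '[[[0,0,-0.005],0,1],[[0,0,0],0,1],[[0,0,-0.005],0,1],[[0,0,0],0,1],[[0,0,0],0,1],[[0,0,0],0,1],[[0,0,0],0,1],[[0,0,0],0,1],[[0,0,0],0,1],[[0,0,0],0,1]]'
python3 -c "
from h import *
st()"
```

```text
t: 30.25
eef_pos: [499.4, 58.9, 130.2]
tcp_rot: [-3.141, 0.001, -0.192]
ft_force: [-2.5, 0.3, 5.1]
opening: 0.124
grip_force: 30.0
t 30.25 pos [499.4  58.9 130.2] rot [-1.7999e+02  3.0000e-02 -1.0980e+01] j6 100.2 F [-2.5  0.3  5.1] M [ 0.01  0.64 -0.  ] open 0.124 grip 30.0
```

```bash
python3 -m inch '[[[0,0,-0.005],0,1],[[0,0,0],0,1],[[0,0,-0.005],0,1],[[0,0,0],0,1],[[0,0,-0.005],0,1],[[0,0,0],0,1],[[0,0,0],0,1],[[0,0,0],0,1],[[0,0,0],0,1],[[0,0,0],0,1]]'
python3 -c "
from h import *
st()"
```

```text
t: 31.5
eef_pos: [499.4, 58.8, 131.0]
tcp_rot: [-3.142, 0.001, -0.193]
ft_force: [-1.7, 3.1, -8.7]
opening: 0.12
grip_force: 30.0
t 31.50 pos [499.4  58.8 131. ] rot [-1.800e+02  4.000e-02 -1.103e+01] j6 100.2 F [-1.7  3.1 -8.7] M [0.52 0.62 0.  ] open 0.120 grip 30.0
```

```bash
python3 -m inch '[[[0,0,0.009],0,1],[[0,0,0],0,1],[[0,0,0.0024],0.5,1],[[0,0,0.0024],0.5,1],[[0,0,0.0024],0.5,1],[[0,0,0.0024],0.5,1],[[0,0,0],0,1],[[0,0,0],0,1],[[0,0,0],0,1],[[0,0,0],0,1]]'
python3 -c "
from h import *
st();print(env.state()['tau'])"
```

```text
t: 32.75
eef_pos: [499.4, 58.7, 130.2]
tcp_rot: [3.141, 0.0, -0.366]
ft_force: [-4.7, 0.8, -2.3]
opening: 0.129
grip_force: 30.0
t 32.75 pos [499.4  58.7 130.2] rot [ 1.7999e+02  2.0000e-02 -2.0960e+01] j6 110.1 F [-4.7  0.8 -2.3] M [ 0.07  1.25 -0.01] open 0.129 grip 30.0
[-6.16762899e-01 -5.18802881e+01 -2.26737499e+01 -8.88709095e-02
 -1.55826431e+00 -8.91354808e-03]
```

```bash
python3 -m inch '[[[-0.008,0.003,0],0,1],[[0,0,0.0024],0.5,1],[[0,0,0.0024],0.5,1],[[0,0,0.0024],0.5,1],[[0,0,0.0024],0.5,1],[[0,0,0],0,1],[[0,0,0],0,1],[[0,0,0],0,1],[[0,0,0],0,1],[[0,0,0],0,1]]'
python3 - <<'E'
from h import *
st();
for i in range(6):
    eyes.read_camera("side");s=env.state();print(s["moment"].round(3),s["ft_force"].round(1),s["tau"][5].round(3))
E
```

```text
t: 34.0
eef_pos: [499.3, 58.7, 129.6]
tcp_rot: [-3.141, -0.0, -0.541]
ft_force: [-1.8, 0.5, -0.1]
opening: 0.121
grip_force: 30.0
t 34.00 pos [499.3  58.7 129.6] rot [-1.7998e+02 -3.0000e-02 -3.1010e+01] j6 120.2 F [-1.8  0.5 -0.1] M [ 0.1   0.63 -0.03] open 0.121 grip 30.0
[ 0.063  0.64  -0.008] [-2.3  0.6  0.8] -0.001
[0.102 0.624 0.025] [-2.5  0.6  0.8] 0.0
[0.093 0.644 0.002] [-1.4  1.4  0.3] 0.001
[ 0.091  0.57  -0.01 ] [-1.   0.6  1.2] 0.002
[0.08  0.559 0.007] [-2.2  1.1  1.1] 0.003
[ 0.121  0.557 -0.049] [-2.   0.5  1. ] 0.003
```

```bash
python3 -m inch '[[[-0.003,0,0],0,1],[[0,0,0],0,1],[[0,0,0],0,1],[[0,0,0],0,1],[[0,0,0],0,1],[[0,0,0],0,1],[[0,0,0.0024],0.5,1],[[0,0,0.0024],0.5,1],[[0,0,0.0024],0.5,1],[[0,0,0.0024],0.5,1]]'
python3 - <<'E'
from h import *
st();
for i in range(4):
    eyes.read_camera("side");s=env.state();print(s["moment"].round(3),s["ft_force"].round(1),s["tau"][5].round(3),s["eef_pos"][2].round(2),np.degrees(s["joints"][5]).round(2))
E
```

```text
t: 35.55
eef_pos: [498.9, 59.0, 129.1]
tcp_rot: [-3.141, 0.0, -0.717]
ft_force: [0.2, 1.5, 4.5]
opening: 0.125
grip_force: 30.0
t 35.55 pos [498.9  59.  129.1] rot [-1.7998e+02  1.0000e-02 -4.1100e+01] j6 130.3 F [0.2 1.5 4.5] M [0.28 0.31 0.11] open 0.125 grip 30.0
[0.232 0.235 0.   ] [-0.7  1.2  3.1] -0.35 129.08 130.4
[ 0.312  0.321 -0.112] [-0.   0.7  3.8] 0.478 129.03 130.24
[ 0.339  0.332 -0.013] [-0.6  1.9  4.4] 0.178 129.05 130.17
[ 0.383  0.306 -0.036] [-0.6  1.6  4.6] 0.018 129.02 130.15
```

```bash
python3 -m inch '[[[0,0,-0.005],0,1],[[0,0,0],0,1],[[0,0,0],0,1],[[0,0,0],0,1],[[0,0,0],0,1],[[0,0,0],0,1],[[0,0,0.0024],0.5,1],[[0,0,0.0024],0.5,1],[[0,0,0.0024],0.5,1],[[0,0,0.0024],0.5,1]]'
python3 - <<'E'
from h import *
st();
for i in range(4):
    eyes.read_camera("side");s=env.state();print(s["moment"].round(3),s["ft_force"].round(1),s["tau"][5].round(3),s["eef_pos"][2].round(2),np.degrees(s["joints"][5]).round(2))
E
```

```text
t: 37.0
eef_pos: [498.7, 58.6, 128.6]
tcp_rot: [3.141, -0.0, -0.891]
ft_force: [-1.7, 2.1, 1.9]
opening: 0.123
grip_force: 30.0
t 37.00 pos [498.7  58.6 128.6] rot [179.96  -0.   -51.07] j6 140.3 F [-1.7  2.1  1.9] M [0.35 0.48 0.1 ] open 0.123 grip 30.0
[0.249 0.382 0.03 ] [-1.   1.   2.6] -0.329 128.62 140.39
[ 0.315  0.445 -0.005] [-1.5  1.4  2.4] 0.493 128.6 140.23
[ 0.156  0.448 -0.031] [-2.  -0.   2.9] 0.198 128.57 140.16
[ 0.126  0.506 -0.042] [-2.6  0.7  1.3] 0.041 128.6 140.15
```

```bash
python3 - <<'E'
from h import *
S=eyes.read_camera("side");cv2.imwrite("pics/s2.png",S["pixels"][:,:,::-1])
A=cv2.imread("pics/side0.png",0);B=cv2.cvtColor(S["pixels"],cv2.COLOR_RGB2GRAY)
def sh(y0,y1,x0,x1):
    t=A[y0:y1,x0:x1];f=4
    t=cv2.resize(t,None,fx=f*2,fy=f*2,interpolation=cv2.INTER_CUBIC);b=cv2.resize(B[y0-4:y1+4,x0-4:x1+4],None,fx=f*2,fy=f*2,interpolation=cv2.INTER_CUBIC)
    r=cv2.matchTemplate(b,t,cv2.TM_CCOEFF_NORMED);i=np.unravel_index(r.argmax(),r.shape);return (i[0]/8-4,i[1]/8-4,r.max().round(3))
print("right block",sh(255,305,346,376),sh(265,305,344,362));print("left block front",sh(275,310,302,316));print("blue rack",sh(285,330,232,278))
print("shaker base",sh(312,345,298,362))
o=proj(S,[480,20,104])[0];print("3mm down =",proj(S,[480,20,101])[0]-o)
b=cv2.resize(S["pixels"][230:300,300:385],None,fx=8,fy=8,interpolation=cv2.INTER_CUBIC);cv2.imwrite("pics/j1.png",b[:,:,::-1])
E
```

```text
right block (np.float64(1.375), np.float64(0.125), np.float32(0.812)) (np.float64(1.625), np.float64(0.375), np.float32(0.765))
left block front (np.float64(1.0), np.float64(0.125), np.float32(0.933))
blue rack (np.float64(0.0), np.float64(0.0), np.float32(0.999))
shaker base (np.float64(-0.125), np.float64(0.0), np.float32(0.988))
3mm down = [-0.07003233  1.37855324]
```

View pics/j1.png

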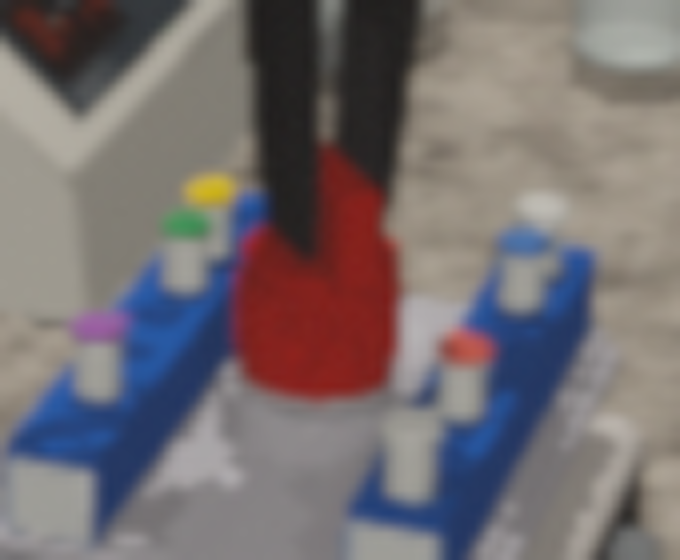

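The nut is seated on the hub, and the tube blocks have moved down 1–1.5 px (about 2.2–3 mm). A little more turning to make it snug.

```bash
python3 -m inch '[[[0,0,-0.003],0,1],[[0,0,0],0,1],[[0,0,0],0,1],[[0,0,0],0,1],[[0,0,0.0024],0.3,1],[[0,0,0.0024],0.5,1],[[0,0,0.0024],0.5,1],[[0,0,0.0024],0.5,1],[[0,0,0],0,1],[[0,0,0],0,1]]'
python3 - <<'E'
from h import *
st();
A=cv2.imread("pics/side0.png",0)
def sh(B,y0,y1,x0,x1):
    t=cv2.resize(A[y0:y1,x0:x1],None,fx=8,fy=8,interpolation=cv2.INTER_CUBIC);b=cv2.resize(B[y0-4:y1+4,x0-4:x1+4],None,fx=8,fy=8,interpolation=cv2.INTER_CUBIC)
    r=cv2.matchTemplate(b,t,cv2.TM_CCOEFF_NORMED);i=np.unravel_index(r.argmax(),r.shape);return (i[0]/8-4,i[1]/8-4,r.max().round(3))
for i in range(2):
    S=eyes.read_camera("side");s=env.state();print(s["moment"].round(3),s["ft_force"].round(1),s["tau"][5].round(3),s["eef_pos"][2].round(2),np.degrees(s["joints"][5]).round(2))
    B=cv2.cvtColor(S["pixels"],cv2.COLOR_RGB2GRAY)
    print(sh(B,255,305,346,376),sh(B,275,310,302,316),sh(B,275,300,350,376))
E
```

```text
t: 38.5
eef_pos: [499.1, 58.9, 128.4]
tcp_rot: [-3.141, -0.0, -1.047]
ft_force: [-2.0, -0.3, 5.6]
opening: 0.125
grip_force: 30.0
t 38.50 pos [499.1  58.9 128.4] rot [-179.97   -0.    -60.01] j6 149.2 F [-2.  -0.3  5.6] M [ 0.14  0.69 -0.03] open 0.125 grip 30.0
[ 0.089  0.625 -0.028] [-3.   1.1  4.3] -0.038 128.41 149.18
(np.float64(1.25), np.float64(0.125), np.float32(0.814)) (np.float64(1.0), np.float64(0.125), np.float32(0.928)) (np.float64(1.5), np.float64(-0.375), np.float32(0.942))
[ 0.174  0.671 -0.029] [-2.7  0.9  5.2] -0.051 128.41 149.19
(np.float64(1.25), np.float64(0.125), np.float32(0.813)) (np.float64(1.0), np.float64(0.125), np.float32(0.928)) (np.float64(1.5), np.float64(-0.375), np.float32(0.942))
```

```bash
python3 -m inch '[[[0,0,-0.008],0,1],[[0,0,0],0,1],[[0,0,0],0,0.2],[[0,0,0],0,0.2],[[0,0,0],0,0.2],[[0,0,0],0,0.2],[[0,0,0],0,0.2],[[0,0,-0.2],-1,0.2],[[0,0,-0.3],-1,0.2],[[0,0,-0.15],-1,0.2]]'
cat >> h.py <<'E'
A0=cv2.imread("pics/side0.png",0)
def sh(B,y0,y1,x0,x1):
    t=cv2.resize(A0[y0:y1,x0:x1],None,fx=16,fy=16,interpolation=cv2.INTER_CUBIC);b=cv2.resize(B[y0-4:y1+4,x0-4:x1+4],None,fx=16,fy=16,interpolation=cv2.INTER_CUBIC)
    r=cv2.matchTemplate(b,t,cv2.TM_CCOEFF_NORMED);i=np.unravel_index(r.argmax(),r.shape);return (i[0]/16-4,i[1]/16-4,float(r.max().round(3)))
def tray():
    S=eyes.read_camera("side");B=cv2.cvtColor(S["pixels"],cv2.COLOR_RGB2GRAY)
    print([sh(B,*w) for w in((255,305,346,376),(275,310,302,316),(275,300,350,376),(285,330,232,278))]);return S
E
python3 - <<'E'
from h import *
st();S=tray()
b=cv2.resize(S["pixels"][230:300,300:385],None,fx=8,fy=8,interpolation=cv2.INTER_CUBIC);cv2.imwrite("pics/k1.png",b[:,:,::-1])
E
```

```text
t: 39.85
eef_pos: [499.2, 58.9, 168.5]
tcp_rot: [-3.141, -0.001, -0.783]
ft_force: [-0.3, -0.1, 0.4]
opening: 0.401
grip_force: 0.0
t 39.85 pos [499.2  58.9 168.5] rot [-1.7996e+02 -4.0000e-02 -4.4860e+01] j6 134.0 F [-0.3 -0.1  0.4] M [ 0.06  0.17 -0.03] open 0.401 grip 0.0
[(np.float64(1.25), np.float64(0.125), 0.828000009059906), (np.float64(0.875), np.float64(0.0625), 0.9380000233650208), (np.float64(1.4375), np.float64(-0.3125), 0.9430000185966492), (np.float64(0.0), np.float64(0.0), 0.9990000128746033)]
```

View pics/k1.png

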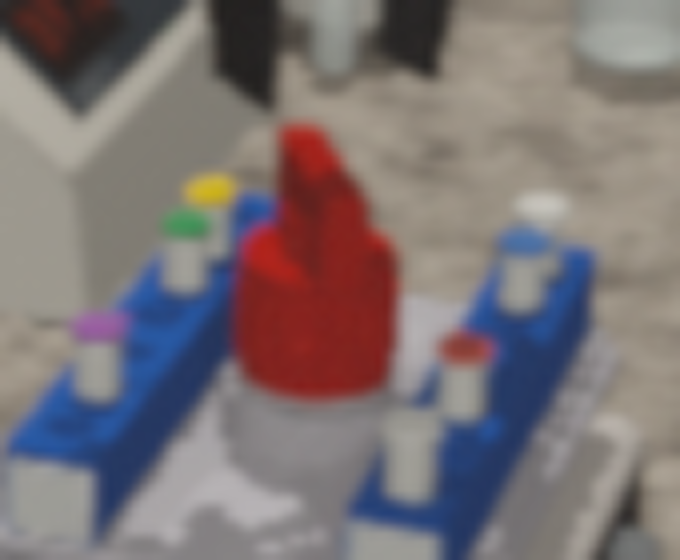

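The nut is released, upright and seated. The tray has dropped about 2.5 mm, which is marginal, so I'll regrip half a turn back and tighten a little more.

```bash
for i in 1 2 3; do python3 -m inch '[[[0,0,0],-1,0.2],[[0,0,0],-1,0.2],[[0,0,0],-1,0.2],[[0,0,0],-1,0.2],[[0,0,0],-1,0.2],[[0,0,0],-1,0.2],[[0,0,0],-1,0.2],[[0,0,0],-1,0.2],[[0,0,0],-1,0.2],[[0,0,0],-1,0.2]]' | head -1; done
python3 - <<'E'
from h import *
st();S=tray()
for c in([460,-10,110],[530,130,110],[455,10,110]):
    print(proj(S,np.array(c)-[0,0,3])[0]-proj(S,c)[0],proj(S,c)[0])
q=S["pixels"].astype(float);R=np.clip((q[:,:,0]-2*q[:,:,1])/30,0,1);R[:,:322]=0;R[:,355:]=0;R[:240]=0;R[283:]=0
f=lambda v:((nutmask(S,[v[0],v[1],v[2]],v[3])-R)[238:285,320:357]**2).sum()
out=[]
for a in np.arange(0,180,15):
    r=minimize(f,[499,58.7,np.radians(a),95],method="Nelder-Mead",options=dict(initial_simplex=[[499,58.7,np.radians(a),95],[502,58.7,np.radians(a),95],[499,61,np.radians(a),95],[499,58.7,np.radians(a+15),95],[499,58.7,np.radians(a),98]]))
    out.append((r.fun,np.degrees(r.x[2])%180,r.x[[0,1,3]]))
for o in sorted(out,key=lambda o:o[0])[:3]:print(o)
E
```

```text
t: 41.15
t: 42.4
t: 43.65
t 43.65 pos [498.9  58.8 167.4] rot [-1.7999e+02 -1.0000e-02  1.0505e+02] j6 -15.9 F [-0.8  0.   0.5] M [-0.09 -0.01 -0.03] open 0.402 grip 0.0
[(np.float64(1.25), np.float64(0.125), 0.8259999752044678), (np.float64(0.9375), np.float64(0.0625), 0.9259999990463257), (np.float64(1.5), np.float64(-0.375), 0.9409999847412109), (np.float64(0.0), np.float64(0.0), 0.9990000128746033)]
[-0.08507044  1.35999325] [366.38750836 256.52929062]
[-0.01970964  1.4960179 ] [311.99626772 282.82906628]
[-0.08749499  1.38265313] [366.90324403 260.97804037]
(np.float64(59.57430603613995), np.float64(108.59165436906957), array([501.35681617,  51.24278647,  92.54981395]))
(np.float64(61.529646289888504), np.float64(108.90354459073596), array([501.11828601,  52.19780642,  92.87488394]))
(np.float64(61.69728950403692), np.float64(108.75642761676698), array([500.81389895,  53.44588632,  93.47046398]))
```

```bash
python3 -m inch '[[[0,0,0.1],-1,0.2],[[0,0,0.1],-1,0.2],[[0,0,0.15],-1,0.2],[[0,0,0.15],0,0.2],[[0,0,0.14],0,0.2],[[0,0,0],0,1],[[0,0,0],0,1],[[0,0,0],0,1],[[0,0,0],0,1],[[0,0,0],0,1]]'
python3 -c "
from h import *
st()"
```

```text
t: 44.95
eef_pos: [499.1, 58.9, 129.6]
tcp_rot: [3.141, 0.0, 2.094]
ft_force: [0.0, 0.7, 1.8]
opening: 0.126
grip_force: 30.0
t 44.95 pos [499.1  58.9 129.6] rot [1.7997e+02 1.0000e-02 1.1997e+02] j6 -30.8 F [0.  0.7 1.8] M [-0.04  0.05 -0.02] open 0.126 grip 30.0
```

```bash
python3 -m inch '[[[0,0,0],0,1],[[0,0,0],0,1],[[0,0,0],0,1],[[0,0,0],0,1],[[0,0,0],0,1],[[0,0,0],0,1],[[0,0,0.0024],0.5,1],[[0,0,0.0024],0.5,1],[[0,0,0.0024],0.5,1],[[0,0,0.0024],0.5,1]]'
python3 - <<'E'
from h import *
st()
for i in range(3):
    tray();st()
E
```

```text
t: 46.2
eef_pos: [498.6, 58.7, 129.1]
tcp_rot: [-3.141, -0.0, 1.918]
ft_force: [-4.1, -0.7, 12.0]
opening: 0.124
grip_force: 30.0
t 46.20 pos [498.6  58.7 129.1] rot [-179.96   -0.    109.91] j6 -20.7 F [-4.1 -0.7 12. ] M [-0.22  0.79  0.17] open 0.124 grip 30.0
[(np.float64(1.25), np.float64(0.1875), 0.7919999957084656), (np.float64(0.875), np.float64(0.0625), 0.9359999895095825), (np.float64(1.5), np.float64(-0.375), 0.9409999847412109), (np.float64(0.0), np.float64(0.0), 0.9990000128746033)]
t 46.25 pos [498.6  58.8 129.1] rot [-1.7997e+02 -1.0000e-02  1.0978e+02] j6 -20.6 F [-4.3  0.2 10.7] M [-0.23  0.73 -0.02] open 0.126 grip 30.0
[(np.float64(1.25), np.float64(0.1875), 0.7919999957084656), (np.float64(0.875), np.float64(0.0625), 0.9359999895095825), (np.float64(1.5), np.float64(-0.375), 0.9409999847412109), (np.float64(0.0), np.float64(0.0), 0.9990000128746033)]
t 46.30 pos [498.6  58.8 129.1] rot [-179.97   -0.    109.92] j6 -20.7 F [-3.6  0.4 11.4] M [-0.19  0.68 -0.04] open 0.125 grip 30.0
[(np.float64(1.25), np.float64(0.1875), 0.7929999828338623), (np.float64(0.875), np.float64(0.0625), 0.9359999895095825), (np.float64(1.5), np.float64(-0.375), 0.9409999847412109), (np.float64(0.0), np.float64(0.0), 0.9990000128746033)]
t 46.35 pos [498.6  58.8 129.2] rot [-179.98   -0.    109.96] j6 -20.8 F [-3.6 -1.  11.3] M [-0.22  0.72 -0.04] open 0.124 grip 30.0
```

The tray has not moved further, turning torque has risen to about 0.17 N m (past 0.13), and the tray stayed down when I let go earlier. It is snug. I'll take off the push, release and retreat.

```bash
python3 -m inch '[[[0,0,-0.012],0,1],[[0,0,0],0,0],[[0,0,0],0,0],[[0,0,0],0,0],[[0,0,0],0,0],[[0,0,0],0,0],[[0,0,-0.3],0,0],[[0,0,-0.5],0,0],[[0,0,-0.8],0,0],[[0,0,-0.8],0,0]]'
python3 - <<'E'
from h import *
st();S=tray()
b=cv2.resize(S["pixels"][200:320,250:400],None,fx=5,fy=5,interpolation=cv2.INTER_CUBIC);cv2.imwrite("pics/l1.png",b[:,:,::-1])
E
```

```text
t: 47.6
eef_pos: [498.7, 58.8, 274.8]
tcp_rot: [-3.141, -0.0, 1.919]
ft_force: [0.5, 0.4, -0.1]
opening: 0.499
grip_force: 0.0
t 47.60 pos [498.7  58.8 274.8] rot [-1.7998e+02 -1.0000e-02  1.0997e+02] j6 -20.8 F [ 0.5  0.4 -0.1] M [-0.05 -0.01  0.03] open 0.499 grip 0.0
[(np.float64(-0.0625), np.float64(0.25), 0.8550000190734863), (np.float64(-0.0625), np.float64(0.0), 0.9959999918937683), (np.float64(0.125), np.float64(-0.1875), 0.9769999980926514), (np.float64(0.0), np.float64(0.0), 0.9990000128746033)]
```

View pics/l1.png

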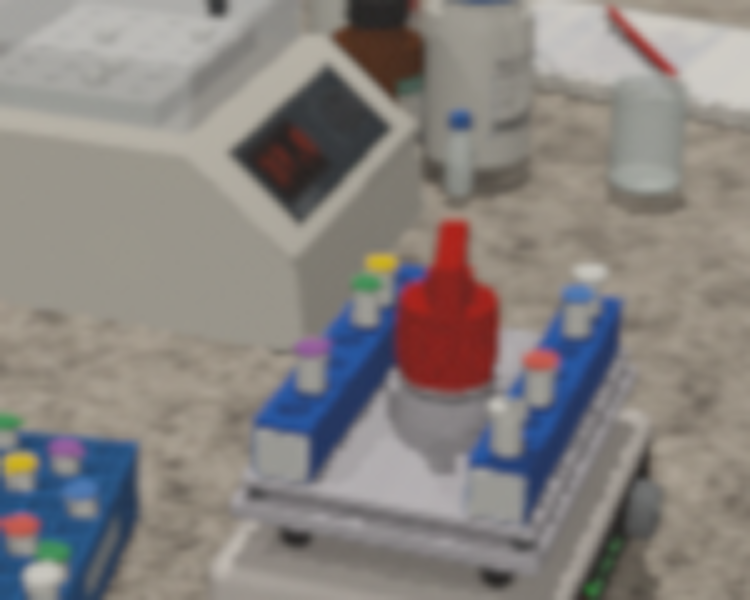

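```bash
python3 - <<'E'
from h import *
S=eyes.read_camera("side");st();tray()
q=S["pixels"].astype(float)
k=cv2.imread("pics/k1.png")[:,:,::-1];K=cv2.resize(k,(85,70),interpolation=cv2.INTER_AREA).astype(float)
full=np.zeros((480,640,3));full[230:300,300:385]=K
s2=cv2.imread("pics/s2.png")[:,:,::-1].astype(float)
for n,im in(("now",q),("k1",full),("s2",s2)):
    R=np.clip((im[:,:,0]-2*im[:,:,1])/30,0,1);R[:,:322]=0;R[:,357:]=0;R[:240]=0;R[285:]=0
    w=R>.5
    print(n,"area",R.sum().round(1),"rows",R[:,325:355].sum(1)[242:284].round(1))
    if n!="s2":
      f=lambda v:((nutmask(S,[499.5,58.7,v[1]],v[0])-R)[240:285,320:357]**2).sum()
      G=[(f([z,np.radians(a)]),z,a) for z in np.arange(90,108,1.) for a in range(0,180,10)]
      print(sorted(G)[:4])
E
```

```text
t 47.70 pos [500.5  58.9 278. ] rot [1.7957e+02 1.6000e-01 1.0998e+02] j6 -20.8 F [ 0.8  0.2 -1.2] M [-0.14  0.03  0.  ] open 0.502 grip 0.0
[(np.float64(-0.0625), np.float64(0.3125), 0.8539999723434448), (np.float64(-0.0625), np.float64(0.0), 0.9959999918937683), (np.float64(0.125), np.float64(-0.1875), 0.9750000238418579), (np.float64(0.0), np.float64(0.0), 0.9990000128746033)]
now area 447.4 rows [ 0.   0.   1.1  4.6  5.   5.   5.   5.   5.1  5.8  6.   6.9  8.   8.5
 11.5 15.8 17.6 19.  19.  19.  19.  19.  19.1 19.3 19.6 19.6 19.5 19.5
 19.3 18.8 18.  17.3 17.  15.8 13.1  5.3  0.   0.   0.   0.   0.   0. ]
[(np.float64(86.71086889657823), np.float64(100.0), 100), (np.float64(87.53366013071896), np.float64(99.0), 100), (np.float64(87.58979238754326), np.float64(98.0), 100), (np.float64(88.39033064206075), np.float64(97.0), 100)]
k1 area 463.6 rows [ 0.   0.   0.   0.   3.5  5.   5.2  6.   6.   6.6  7.   8.   9.1 10.
 10.3 10.9 13.7 16.  17.7 18.7 18.9 19.  19.  19.  19.1 19.3 19.3 19.4
 19.5 19.5 19.5 18.7 17.8 17.  16.8 15.2 11.5  1.4  0.   0.   0.   0. ]
[(np.float64(79.1899231064975), np.float64(95.0), 110), (np.float64(80.25146866589773), np.float64(97.0), 110), (np.float64(81.24667051134179), np.float64(97.0), 100), (np.float64(81.31827374086889), np.float64(98.0), 110)]
s2 area 406.7 rows [ 0.   0.   0.   0.   0.   0.   0.   2.1  3.4  4.2  5.5  7.   7.7  7.6
  6.9  6.7  7.1 10.5 13.2 15.2 16.8 18.5 19.  19.2 19.3 19.6 19.7 19.6
 19.7 19.6 19.4 19.  18.2 17.  17.  15.6 11.4  0.9  0.   0.   0.   0. ]
```

The tray has come back up and the nut sits about 3.6 mm higher at the same angle, so it slipped up one thread pitch. That is recoverable. I'll regrip with a neutral z and run it on about 97° more without pressing.

```bash
python3 -m inch '[[[0,0,0.5],0,0.4],[[0,0,0.8],0,0.4],[[0,0,0.7],0,0.4],[[0,0,0.3],0,0.4],[[0,0,0],0,0.4],[[0,0,0],0,0.4],[[0,0,0],0,0.4],[[0,0,0],0,0.4],[[0,0,0],0,0.4],[[0,0,0],0,0.4]]'
python3 - <<'E'
from h import *
st();tray();plan([499.3,58.8,133],0,1)
E
```

```text
t: 49.0
eef_pos: [499.0, 58.8, 135.6]
tcp_rot: [3.141, 0.0, 1.919]
ft_force: [0.0, -0.9, 0.2]
opening: 0.3
grip_force: 0.0
t 49.00 pos [499.   58.8 135.6] rot [179.98   0.   109.97] j6 -20.8 F [ 0.  -0.9  0.2] M [-0.06  0.07 -0.01] open 0.300 grip 0.0
[(np.float64(0.0), np.float64(0.25), 0.8190000057220459), (np.float64(-0.0625), np.float64(0.0), 0.9869999885559082), (np.float64(0.125), np.float64(-0.1875), 0.9570000171661377), (np.float64(0.0), np.float64(0.0), 0.9990000128746033)]
[-0.0, 0.0, 0.04] 0.0
```

```bash
python3 -m inch '[[[0,0,0.04],0,1],[[0,0,0],0,1],[[0,0,0],0,1],[[0,0,0],0,1],[[0,0,0],1,1],[[0,0,0],1,1],[[0,0,0],1,1],[[0,0,0],1,1],[[0,0,0],1,1],[[0,0,0.0049],1,1]]'
python3 - <<'E'
from h import *
st();tray()
E
```

```text
t: 50.3
eef_pos: [498.9, 58.9, 132.6]
tcp_rot: [-3.141, -0.0, 1.393]
ft_force: [0.9, 1.1, -2.4]
opening: 0.123
grip_force: 30.0
t 50.30 pos [498.9  58.9 132.6] rot [-1.7999e+02 -1.0000e-02  7.9810e+01] j6 9.4 F [ 0.9  1.1 -2.4] M [ 0.08 -0.03  0.04] open 0.123 grip 30.0
[(np.float64(0.0625), np.float64(0.3125), 0.7979999780654907), (np.float64(0.0), np.float64(-0.0625), 0.9850000143051147), (np.float64(0.25), np.float64(-0.1875), 0.9559999704360962), (np.float64(0.0), np.float64(0.0), 0.9990000128746033)]
```

```bash
python3 -m inch '[[[0,0,0.006],1,1],[[0,0,0.0049],1,1],[[0,0,0.0049],1,1],[[0,0,0.0049],1,1],[[0,0,0.0049],1,1],[[0,0,0.0049],1,1],[[0,0,0.0049],1,1],[[0,0,0.0049],1,1],[[0,0,0.0049],1,1],[[0,0,0.0049],0.5,1]]'
python3 - <<'E'
from h import *
st();tray();st()
E
```

```text
t: 51.6
eef_pos: [499.1, 58.8, 130.0]
tcp_rot: [3.141, -0.0, 0.566]
ft_force: [-0.2, 0.3, 2.3]
opening: 0.126
grip_force: 30.0
t 51.60 pos [499.1  58.8 130. ] rot [ 1.7999e+02 -3.0000e-02  3.2450e+01] j6 56.7 F [-0.2  0.3  2.3] M [-0.03  0.19  0.08] open 0.126 grip 30.0
[(np.float64(1.25), np.float64(0.1875), 0.7599999904632568), (np.float64(0.8125), np.float64(0.0625), 0.949999988079071), (np.float64(1.375), np.float64(-0.3125), 0.9409999847412109), (np.float64(0.0), np.float64(0.0), 0.9990000128746033)]
t 51.65 pos [499.1  58.8 129.9] rot [ 1.7999e+02 -3.0000e-02  3.2350e+01] j6 56.8 F [ 0.3 -0.5  1.8] M [-0.11  0.12  0.04] open 0.125 grip 30.0
```

```bash
python3 -m inch '[[[0,0,-0.003],0,1],[[0,0,0],0,1],[[0,0,0.0024],0.5,1],[[0,0,0.0024],0.5,1],[[0,0,0.0024],0.5,1],[[0,0,0.0024],0.5,1],[[0,0,0.0012],0.5,1],[[0,0,0],0,1],[[0,0,0],0,1],[[0,0,0],0,1]]'
python3 - <<'E'
from h import *
st();tray();st()
E
```

```text
t: 52.9
eef_pos: [499.1, 58.8, 129.4]
tcp_rot: [3.142, -0.0, 0.349]
ft_force: [0.5, 0.2, 3.1]
opening: 0.121
grip_force: 30.0
t 52.90 pos [499.1  58.8 129.4] rot [ 1.800e+02 -2.000e-02  2.001e+01] j6 69.2 F [0.5 0.2 3.1] M [-0.1   0.08 -0.04] open 0.121 grip 30.0
[(np.float64(1.3125), np.float64(0.1875), 0.7440000176429749), (np.float64(0.875), np.float64(0.0625), 0.9449999928474426), (np.float64(1.375), np.float64(-0.3125), 0.9279999732971191), (np.float64(0.0), np.float64(0.0), 0.9990000128746033)]
t 52.95 pos [499.1  58.8 129.4] rot [ 1.8e+02 -2.0e-02  2.0e+01] j6 69.2 F [-0.1 -0.2  4.2] M [-0.14  0.17 -0.03] open 0.122 grip 30.0
```

```bash
python3 -m inch '[[[0,0,-0.006],0,1],[[0,0,0],0,1],[[0,0,0.0024],0.5,1],[[0,0,0.001],0.3,1],[[0,0,0],0,1],[[0,0,0],0,0.4],[[0,0,0],0,0.4],[[0,0,0],0,0.4],[[0,0,0],0,0.4],[[0,0,0],0,0.4]]'
python3 - <<'E'
from h import *
st();tray()
E
```

```text
t: 54.2
eef_pos: [498.9, 58.8, 129.4]
tcp_rot: [-3.141, 0.0, 0.279]
ft_force: [-0.1, 0.0, 0.4]
opening: 0.296
grip_force: 0.0
t 54.20 pos [498.9  58.8 129.4] rot [-179.99    0.     15.98] j6 73.2 F [-0.1  0.   0.4] M [-0.1   0.12 -0.03] open 0.296 grip 0.0
[(np.float64(1.3125), np.float64(0.1875), 0.7409999966621399), (np.float64(0.875), np.float64(0.0625), 0.9449999928474426), (np.float64(1.375), np.float64(-0.3125), 0.9279999732971191), (np.float64(0.0), np.float64(0.0), 0.9990000128746033)]
```

Released, and the tray stays down. Retreating straight up.

```bash
python3 -m inch '[[[0,0,-0.1],0,0.4],[[0,0,-0.3],0,0.4],[[0,0,-0.5],0,0.4],[[0,0,-0.6],0,0.4],[[0,0,-0.4],0,0.4],[[0,0,0],0,0.4],[[0,0,0],0,0.4],[[0,0,0],0,0.4],[[0,0,0],0,0.4],[[0,0,0],0,0.4]]'
python3 - <<'E'
from h import *
st();S=tray()
b=cv2.resize(S["pixels"][200:320,250:400],None,fx=5,fy=5,interpolation=cv2.INTER_CUBIC);cv2.imwrite("pics/m1.png",b[:,:,::-1])
E
```

```text
t: 55.5
eef_pos: [498.9, 58.8, 243.1]
tcp_rot: [-3.141, 0.001, 0.279]
ft_force: [-0.2, 0.4, -0.0]
opening: 0.301
grip_force: 0.0
t 55.50 pos [498.9  58.8 243.1] rot [-1.7998e+02  3.0000e-02  1.5970e+01] j6 73.2 F [-0.2  0.4 -0. ] M [-0.04  0.14 -0.02] open 0.301 grip 0.0
[(np.float64(1.375), np.float64(0.125), 0.7549999952316284), (np.float64(0.875), np.float64(0.0625), 0.9449999928474426), (np.float64(1.4375), np.float64(-0.3125), 0.9430000185966492), (np.float64(0.0), np.float64(0.0), 0.9990000128746033)]
```

View pics/m1.png

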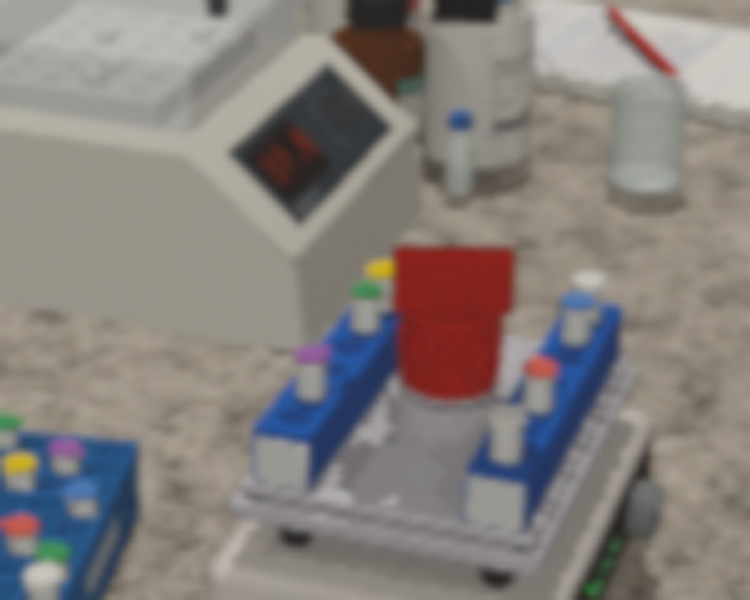

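The nut stands upright at crop position (450,320), the tray is down and holding by itself, and the beaker at (645,140) is untouched. Handing in.

```bash
python3 -c "
from h import *
print(env.job_done())"
```

```text
the job is handed in; nothing more can be done
None
```

The job is handed in at about 55.5 s: by the last camera check the nut is upright on the stud, released and holding the tray fully down, and the robot is clear. On the way the nut slipped up one thread pitch, probably from overtightening, and I ran it on again. I couldn't read the nut–stud force there, so I can't rule out that it passed the 35 N limit.

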